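# Sort the stray lab ware into its trays

### The arm

A 6-joint arm with a two-finger parallel gripper is mounted at the origin on a cart in front of the work surface, level with it; the furniture and walls round the work are solid. World frame = base frame: x ahead of the robot, y to its left, z up, the work surface at z = 0. Lengths are in mm, angles in degrees, forces in N, time in s.
With the tool pointing down it reaches from about 300 to 775 mm from the base axis. Payload 14.6 kg.
Tool frame: the origin (TCP) lies midway between the tips of the shut fingers; the grasp point (between the pads) lies 19 mm behind it; z points along the fingers, y is the line along which they close (so a half turn about z gives the same grasp; the last joint's range is limited). The gripper opens to 85 mm and grips with 20 to 120 N. Pads are 22 mm wide; open, the fingers measure 114 mm over their backs; the gripper's body (76 mm by 85 mm) begins 54 mm behind the grasp point. The pads swing forward as they close: fully open they stand 13 mm farther back than shut.
Start: joints at [61.73, 17.183, 87.147, -0, 75.671, -3.816], TCP at [227.674, 500.653, 231.281] pointing down, gripper open.
Joint ranges: [-173.82, 173.82], [-45.26, 126.66], [13.44, 144.39], [-59.66, 239.66], [0, 175.72], [-146.38, 146.38]. Speed limits (degrees/s): [127.2, 127.2, 147.25, 180, 180, 180].

### API

Orientations are given as a 3x3 rotation matrix whose columns are the frame's x, y, z axes.
In Python, from station import robot, grab_frame, calibration gives the robot as it stands. The module is installed in compiled form; this text tells all that it offers.
- The arm moves only by the tool carry_out, never from a script. Its argument "rows" is a list of rows, each a list of 2 entries, a list of its own where there are three numbers: the shift along the tool's x, y, z in m, then the turn, a rotation vector about the tool's x, y, z in rad. In form: [[[dx, dy, dz], [ax, ay, az]], ...]. A call has 1 to 10 rows; each row is the pose to reach, as a shift and turn from the pose commanded when the call began, along the tool's axes at that moment; what a row does not reach only later rows make up. A row lasts 1/12 s, in which the tool goes at most 41.7 mm and 7.16 degrees, less where a joint would pass 70% of its speed; a pose out of reach is approached as far as the arm can. A call with a gripper value outside its range is refused whole. "hand" is the gripper command: -1 is shut, 1 is fully open, values between are in proportion, set as the call begins (left out, the last holds). The fingers move at their own pace and stop on an object; "grip_force" is the grip in N (left out, the last holds). Time passes only in rows, so rows that repeat a pose let the fingers close. It gives the time, the measured TCP pose, the force, the opening and the grip force at its end, in the units of the state.
- robot.get_state(): the state, without advancing time (a new reading comes with each control period).
- grab_frame(name): name is "side" or "top" or "wrist"; returns the picture (384x512x3 uint8, red, green, blue); there is no depth.
- calibration(name): a dict with "K" (3x3 intrinsics, pixels), "extrinsics" (4x4, takes a point from world to camera coordinates); the wrist camera has in their place "mount" (4x4, takes a point from camera to tool coordinates, whose origin is the TCP and whose axes are the flange's). Camera axes: x right, y down, z forward; pixel columns grow to the right and rows downward; lengths in mm; the calibration is good to about 2 mm. The wrist camera is an equidistant fisheye: a pixel r from the principal point sees the ray r / f radians off the axis. A picture is of the moment at which its call begins: read the wrist's pose just before it. calibration takes no time and is no camera call.
- robot.close_job(): hands the job in; it is judged then, once.
The state is a dict: "clock": time; "q": joint angles; "dq": joint speeds; "joint_torque": joint torques, N m; "tcp_pos": TCP position; "orientation": TCP orientation; "contact_force": force on the tool from outside, world axes, zero at the start; "ft_torque": the same for the moment, N m; "finger_gap": opening from 0.0 (shut) to 1.0 (fully open); "grip_force": force on a finger pad.
Only numpy, scipy, OpenCV 4.12 (cv2) and the standard library are available. Lean on these libraries where they do the work, as an engineer would, in place of code of your own. Each camera call takes 0.05 s, during which the arm holds its last target. There are 200 camera calls.

### The job

Sort the stray lab ware on the worktop into the three open trays: stand the two small red-capped bottles upright in the bottle tray, one in each of its square bays; lay the two white sample tubes lengthwise in the low tray with two long bays, one in each bay; and lay the steel forceps lengthwise in the plain single steel tray. Keep the bottles upright all the way and leave everything lying flat on the tray floors, not across a wall; either bottle or tube may take either bay of its tray.

Things in the scene. Friction and masses are not known exactly. Their poses are not given: they have to be found in the camera images.
- bottle_a_c (a point): Small white plastic bottle with a red screw cap, standing upright, 78 mm tall, 45 mm across the body and about 41 mm across the cap, which is the top 17 mm. This point is its centre, 39 mm above its underside; z is up. The two bottles are of one kind and either may go in either bay.
- bottle_b_c (a point): Small white plastic bottle with a red screw cap, standing upright, 73 mm tall, 44 mm across the body and about 41 mm across the cap, which is the top 17 mm. This point is its centre, 36.5 mm above its underside; z is up. The two bottles are of one kind and either may go in either bay.
- tube_a_c (a point): Frosted-white capped sample tube lying down, 108 mm long, 24 mm thick (it does not roll). This point is its centre, 12 mm above its underside; its x axis runs along its length (z up). The two sample tubes are alike.
- tube_b_c (a point): Frosted-white capped sample tube lying down, 108 mm long, 24 mm thick (it does not roll). This point is its centre, 12 mm above its underside; its x axis runs along its length (z up). The two sample tubes are alike.
- tweezers_c (a point): Steel forceps lying on their side, 116 mm long, 14 mm wide at the widest, 10 mm high; best gripped across the middle. This point is their centre, 5 mm above the underside; the x axis runs along their length (z up).
- bottle_tray: Fixed grey plastic tray, 76 mm (its x) by 149 mm (its y), with two square bays side by side along its y, each 70 x 70 mm inside; walls 28 mm high and 3 mm thick, floor 3 mm thick. Origin: centre of the underside, on the worktop; z up. The bay centres lie at y = +36.5 mm and y = -36.5 mm in its frame.
- tube_tray: Fixed grey plastic tray, 140 mm (its x) by 161 mm (its y), with two long bays side by side along its y, each 134 mm long (along x) and 76 mm wide inside; walls 14 mm high and 3 mm thick, floor 3 mm thick. Origin: centre of the underside, on the worktop; z up. The bay centres lie at y = +39.5 mm and y = -39.5 mm in its frame.
- instrument_tray: Fixed shallow stainless-steel tray with a single bay, 152 mm (its x) by 90 mm (its y) outside, 146 x 84 mm inside; walls 12 mm high and 3 mm thick, floor 3 mm thick. Origin: centre of the underside, on the worktop; z up.
There are look-alikes about, which are no part of the job. Leave any orange look-alike of the part that bears bottle_b_c alone.

How it is judged:
By the outcome, as a careful person would: the job done as asked, in the order asked, and still so for the second after the job is handed in, with the robot touching nothing.
It also fails if it takes over 115 s, if anything falls off the work surface, if the arm or the gripper's body presses on something with over 40 N, if the wrist force passes 120 N, or if a joint passes its speed limit or range.

## Working session

There is one attempt and no reset: what is moved stays moved. The work goes in short steps, Python scripts to look and compute and a tool call to move; the robot and the scene stay as the last step left them, time stands still between calls to the robot, and variables do not carry over. Pictures are saved under pics/ and viewed, at most 14 in all, crops included, and the job is handed in when it is done.

Besides the shell and the picture viewer there is one more tool, called after "Call:" as name([rows], argument=value, ...), one row to a line, values as JSON. carry_out: Moves the arm, as the interface text tells. Its arguments: {"type":"object","properties":{"rows":{"type":"array"},"hand":{"type":"number"},"grip_force":{"type":"number"}},"required":["rows"]}

```bash
mkdir -p pics; python3 - <<'E'
from station import robot, grab_frame, calibration
import cv2
for n in ("top","side"):
    f=grab_frame(n); cv2.imwrite(f"pics/{n}0.png",cv2.resize(f[:,:,::-1],(800,600),interpolation=cv2.INTER_CUBIC))
    c=calibration(n); print(n,c["K"],c["extrinsics"])
print(calibration("wrist")); s=robot.get_state(); print(s["clock"],s["tcp_pos"],s["orientation"])
E
```

```text
top [[452.85720629   0.         251.84914711]
 [  0.         452.85720629 187.89910982]
 [  0.           0.           1.        ]] [[-1.64258811e-02 -9.99860423e-01  3.05369553e-03 -1.39744307e+01]
 [-9.98424023e-01  1.62382176e-02 -5.37195571e-02  4.74666142e+02]
 [ 5.36624725e-02 -3.93127403e-03 -9.98551393e-01  1.37146081e+03]
 [ 0.00000000e+00  0.00000000e+00  0.00000000e+00  1.00000000e+00]]
side [[486.94158404   0.         261.9341135 ]
 [  0.         486.94158404 195.51187093]
 [  0.           0.           1.        ]] [[-9.99623626e-01 -2.00670628e-02  1.87061214e-02  4.86007659e+02]
 [-2.50563873e-02  3.90189958e-01 -9.20393380e-01  8.00598704e+01]
 [ 1.11706511e-02 -9.20515676e-01 -3.90545909e-01  1.20374118e+03]
 [ 0.00000000e+00  0.00000000e+00  0.00000000e+00  1.00000000e+00]]
{'K': array([[297.31863964,   0.        , 259.21975577],
       [  0.        , 297.31863964, 191.79548079],
       [  0.        ,   0.        ,   1.        ]]), 'mount': array([[-4.64351472e-05, -9.52776490e-01, -3.03672452e-01,
         7.79934476e+01],
       [ 9.99999699e-01,  1.91009732e-04, -7.52207566e-04,
         2.16826030e-01],
       [ 7.74690078e-04, -3.03672395e-01,  9.52776194e-01,
        -1.42524277e+02],
       [ 0.00000000e+00,  0.00000000e+00,  0.00000000e+00,
         1.00000000e+00]])}
0.1 [227.58967753 500.47847419 230.77869541] [[-9.10290330e-01  4.13970124e-01 -5.01201307e-04]
 [ 4.13970419e-01  9.10289884e-01 -9.05575766e-04]
 [ 8.13571678e-05 -1.03181938e-03 -9.99999464e-01]]
```

View pics/top0.png

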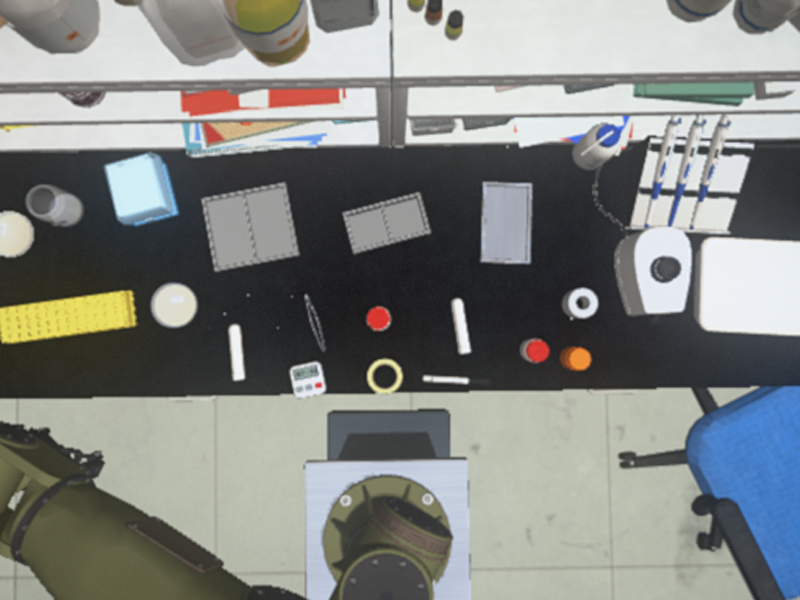

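View pics/side0.png

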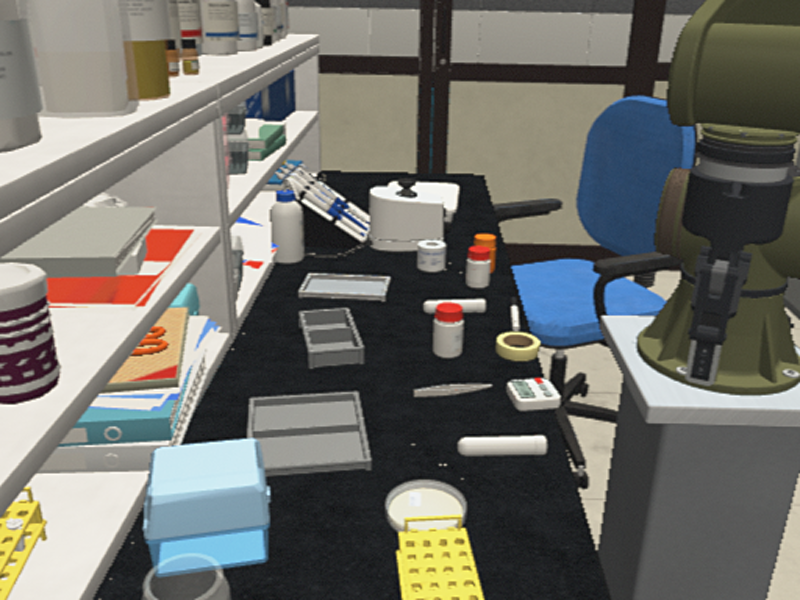

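The top view shows the bottles at (378,318) and (536,350), with the orange look-alike at (576,358). The tubes are at (236,352) and (460,326), and the forceps at (315,322). The trays are at (251,227) for tubes, (387,222) for bottles and (507,222) for instruments. Next I'll enlarge this area.

```bash
cat > h.py <<'E'
import numpy as np, cv2
from station import robot, grab_frame, calibration
def ray(name,u,v,z):
    c=calibration(name);K,E=c["K"],c["extrinsics"];R,t=E[:3,:3],E[:3,3]
    d=R.T@np.linalg.inv(K)@[u,v,1];o=-R.T@t
    return o+d*(z-o[2])/d[2]
def wray(u,v,z,s):
    c=calibration("wrist");K,M=c["K"],c["mount"];x,y=u-K[0,2],v-K[1,2];r=np.hypot(x,y);th=r/K[0,0]
    d=np.array([x/r*np.sin(th),y/r*np.sin(th),np.cos(th)]);R=np.array(s["orientation"])
    o=np.array(s["tcp_pos"])+R@M[:3,3];d=R@M[:3,:3]@d
    return o+d*(z-o[2])/d[2]
E
python3 - <<'E'
from h import *
f=grab_frame("top")
cv2.imwrite("pics/t1.png",cv2.resize(f[112:256,125:385,::-1],None,fx=3,fy=3,interpolation=cv2.INTER_CUBIC))
E
```

```text
(no output)
```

View pics/t1.png

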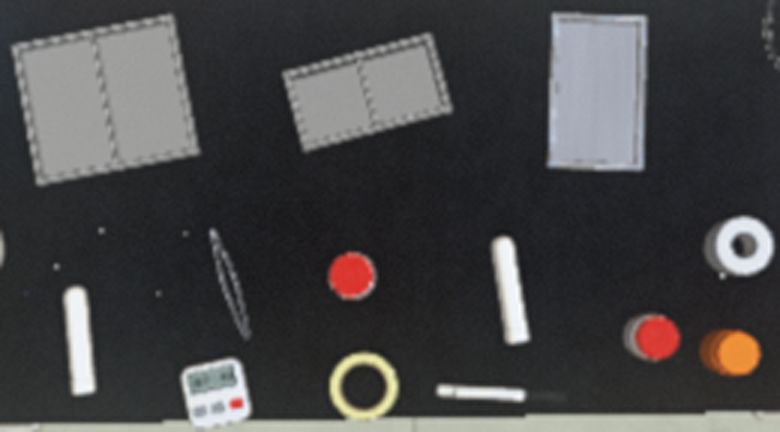

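The crop puts the cap tops at (352,275) and (657,337). The tube ends are (75,287)-(83,394) and (503,238)-(517,343), and the forceps tips (212,230)-(248,338). All the tray corners can be read too.

```bash
cat > loc.py <<'E'
from h import *
def P(X,Y,z): return ray("top",125+(X+.5)/3-.5,112+(Y+.5)/3-.5,z)[:2]
np.set_printoptions(precision=1,suppress=True)
def seg(n,a,b,z):
    a,b=P(*a,z),P(*b,z);d=a-b;print(n,(a+b)/2,"len",np.hypot(*d),"ang",np.degrees(np.arctan2(d[1],d[0])))
seg("tube1",(75,287),(83,394),12);seg("tube2",(503,238),(517,343),12);seg("twz",(212,230),(248,338),5)
print("bot1",P(352,275,78),"bot2",P(657,337,73))
for n,c,z in(("tubetray",[(12,46),(172,14),(200,154),(38,185)],14),("bottray",[(284,72),(431,34),(452,112),(304,151)],28),("inst",[(552,13),(647,16),(643,170),(549,167)],12)):
    p=np.array([P(*q,z) for q in c]);e=np.diff(np.vstack([p,p[:1]]),axis=0)
    print(n,p.mean(0),np.hypot(*e.T),np.degrees(np.arctan2(e[:,1],e[:,0])))
E
python3 loc.py
```

```text
tube1 [366. 287.] len 108.61572648306036 ang 4.024942800250169
tube2 [ 409.4 -151.3] len 107.58353682574338 ang 6.377001451975839
twz [420.8 134.1] len 116.47951401600197 ang 17.809318019374178
bot1 [426.4   7.9] bot2 [ 361.5 -287.2]
tubetray [611.1 258.3] [166.9 147.3 167.8 145.7] [ -79.5 -169.3  100.    10.4]
bottray [612.3 -10. ] [154.1  82.4 154.9  83. ] [ -76.3 -166.1  103.9   13.4]
inst [ 611.9 -245.8] [ 97.8 159.1  96.2 159.1] [-92.7 177.   87.2  -2.4]
```

```bash
cat >> h.py <<'E'
from scipy.spatial.transform import Rotation as Ro
def plan(x,y,z,phi):
    s=robot.get_state();R=np.array(s["orientation"]);c,n=np.cos(np.radians(phi)),np.sin(np.radians(phi))
    T=np.array([[c,n,0],[n,-c,0],[0,0,-1.]])
    d=R.T@(np.array([x,y,z])-s["tcp_pos"])/1000;w=Ro.from_matrix(R.T@T).as_rotvec()
    print(np.round(d,4).tolist(),np.round(w,3).tolist(),"tcp",np.round(s["tcp_pos"],1),"t",round(s["clock"],1))
E
python3 -c "
from h import *
plan(426.4,7.9,170,103.5)"
```

```text
[-0.3849, -0.3661, 0.0612] [-0.001, 0.0, 0.908] tcp [227.6 500.5 230.9] t 0.1
```

Call:
carry_out([
  [[-0.03,-0.028,0.005],[0,0,0.07]],
  [[-0.058,-0.055,0.01],[0,0,0.14]],
  [[-0.085,-0.082,0.015],[0,0,0.2]],
  [[-0.112,-0.108,0.02],[0,0,0.27]],
  [[-0.14,-0.134,0.024],[0,0,0.34]],
  [[-0.168,-0.16,0.028],[0,0,0.4]],
  [[-0.196,-0.187,0.032],[0,0,0.47]],
  [[-0.224,-0.213,0.036],[0,0,0.54]],
  [[-0.252,-0.24,0.04],[0,0,0.6]],
  [[-0.28,-0.266,0.044],[0,0,0.66]],
], hand=1, grip_force=50)

```text
clock: 0.98
tcp_pos: [372.6, 140.8, 187.2]
orientation: [[-0.463, 0.886, 0.0], [0.886, 0.463, 0.0], [-0.0, 0.0, -1.0]]
contact_force: [0.9, 0.4, 0.2]
finger_gap: 0.997
grip_force: 0.0
```

```bash
python3 -c "
from h import *
plan(426.4,7.9,170,103.5)"
```

```text
[-0.1427, -0.0138, 0.0172] [0.0, 0.0, 0.246] tcp [372.6 140.8 187.2] t 1.0
```

Call:
carry_out([
  [[-0.03,-0.003,0.004],[0,0,0.06]],
  [[-0.06,-0.006,0.008],[0,0,0.12]],
  [[-0.09,-0.009,0.012],[0,0,0.18]],
  [[-0.12,-0.011,0.015],[0,0,0.24]],
  [[-0.14,-0.0135,0.017],[0,0,0.246]],
  [[-0.143,-0.0138,0.017],[0,0,0.246]],
  [[-0.143,-0.0138,0.017],[0,0,0.246]],
  [[-0.143,-0.0138,0.017],[0,0,0.246]],
])

```text
clock: 1.65
tcp_pos: [426.5, 9.9, 170.2]
orientation: [[-0.236, 0.972, -0.0], [0.972, 0.236, 0.0], [0.0, -0.0, -1.0]]
contact_force: [0.1, 1.0, -0.2]
finger_gap: 1.005
grip_force: 0.0
```

```bash
python3 - <<'E'
from h import *
plan(426.4,7.9,170,103.5)
s=robot.get_state();print(s["orientation"])
f=grab_frame("wrist")
cv2.imwrite("pics/w1.png",cv2.resize(f[:,:,::-1],(800,600),interpolation=cv2.INTER_CUBIC))
E
```

```text
[-0.0019, -0.0006, 0.0002] [-0.0, -0.0, 0.002] tcp [426.5   9.9 170.2] t 1.6
[[-2.35703588e-01  9.71824901e-01 -4.24140899e-04]
 [ 9.71824967e-01  2.35703662e-01  1.33797225e-04]
 [ 2.29999038e-04 -3.80654229e-04 -9.99999901e-01]]
```

View pics/w1.png

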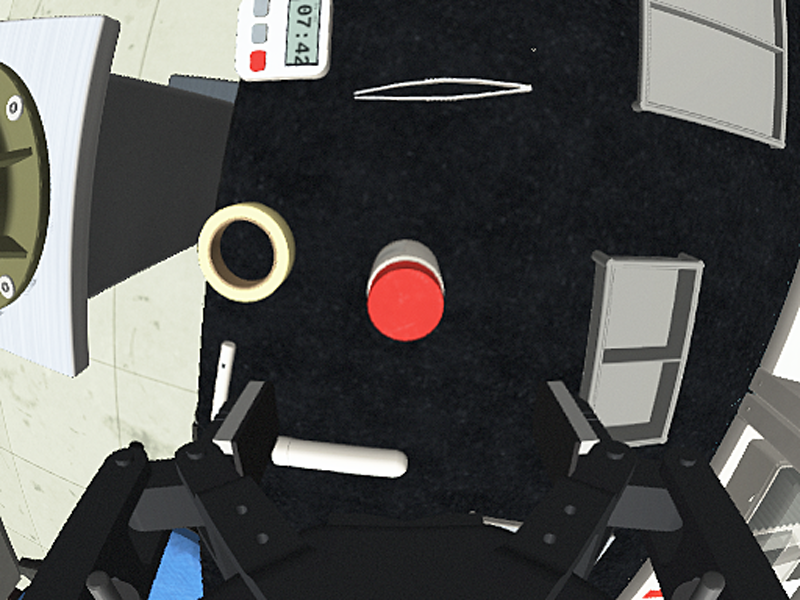

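The wrist view shows the cap centre at (405,301), the forceps tips at (355,95) and (531,88), and the tube ends at (273,449) and (408,464). Three bottle tray rim corners sit at about (606,256), (703,262) and (664,441). I'll check these against the top-camera estimates.

```bash
python3 - <<'E'
from h import *
s=robot.get_state(); W=lambda X,Y,z:np.round(wray((X+.5)*.64-.5,(Y+.5)*.64-.5,z,s)[:2],1)
print("cap73/78",W(405,301,73),W(405,301,78))
a,b=W(355,95,5),W(531,88,5);print("twz",a,b,(a+b)/2)
a,b=W(273,449,12),W(408,464,12);print("tube2",a,b,(a+b)/2,b-a)
a,b=W(606,256,28),W(703,262,28);c=W(664,441,28);print("tray",a,b,c,(a+c)/2)
E
```

```text
cap73/78 [425.9  11. ] [425.6  12.6]
twz [366.3 118.6] [477.1 153.4] [421.7 136. ]
tube2 [ 356.  -156.5] [ 465.4 -141.3] [ 410.7 -148.9] [109.4  15.2]
tray [552.2  59.3] [633.2  77.2] [670.1 -71.8] [611.15  -6.25]
```

Call:
carry_out([
  [[0,0,0.03],[0,0,0]],
  [[0,0,0.06],[0,0,0]],
  [[0,0,0.09],[0,0,0]],
  [[0,0,0.115],[0,0,0]],
  [[0,0,0.135],[0,0,0]],
  [[0,0,0.143],[0,0,0]],
  [[0,0,0.143],[0,0,0]],
])

```text
clock: 2.28
tcp_pos: [425.9, 10.4, 26.2]
orientation: [[-0.237, 0.972, -0.003], [0.972, 0.237, 0.0], [0.001, -0.003, -1.0]]
contact_force: [-0.3, -0.3, 0.2]
finger_gap: 0.996
grip_force: 0.0
```

Call:
carry_out([
  [[0,0,0],[0,0,0]],
  [[0,0,0],[0,0,0]],
  [[0,0,0],[0,0,0]],
  [[0,0,0],[0,0,0]],
  [[0,0,0],[0,0,0]],
  [[0,0,0],[0,0,0]],
  [[0,0,0],[0,0,0]],
  [[0,0,0],[0,0,0]],
  [[0,0,0],[0,0,0]],
  [[0,0,0],[0,0,0]],
], hand=-1, grip_force=50)

```text
clock: 3.12
tcp_pos: [427.4, 9.6, 28.5]
orientation: [[-0.236, 0.972, 0.002], [0.972, 0.236, -0.0], [-0.0, 0.002, -1.0]]
contact_force: [-3.1, 1.3, 10.6]
finger_gap: 0.516
grip_force: 49.5
```

```bash
python3 - <<'E'
from h import *
s=robot.get_state();print(s["finger_gap"],s["grip_force"],s["contact_force"])
y=np.radians(13.5);print([(611.7-k*36.5*np.sin(y),-8+k*36.5*np.cos(y)) for k in(1,-1)])
plan(603.2,27.5,120,103.5)
E
```

```text
0.5157941263753837 49.493855237960815 [-3.14153893  1.26499067 10.64491397]
[(np.float64(603.1792442192595), np.float64(27.49150209451519)), (np.float64(620.2207557807405), np.float64(-43.49150209451519))]
[-0.0241, 0.1752, -0.0912] [0.002, 0.0, 0.002] tcp [427.4   9.6  28.5] t 3.1
```

Call:
carry_out([
  [[0,0,-0.015],[0,0,0]],
  [[0,0,-0.035],[0,0,0]],
  [[0,0.005,-0.06],[0,0,0]],
  [[-0.002,0.025,-0.08],[0,0,0]],
  [[-0.007,0.05,-0.09],[0,0,0]],
  [[-0.011,0.08,-0.091],[0,0,0]],
  [[-0.015,0.11,-0.091],[0,0,0]],
  [[-0.019,0.14,-0.091],[0,0,0]],
  [[-0.022,0.162,-0.091],[0,0,0]],
  [[-0.024,0.175,-0.091],[0,0,0]],
])

```text
clock: 3.95
tcp_pos: [604.4, 27.8, 118.7]
orientation: [[-0.236, 0.972, 0.001], [0.972, 0.236, -0.0], [-0.0, 0.001, -1.0]]
contact_force: [-0.3, -0.6, -1.4]
finger_gap: 0.513
grip_force: 51.2
```

Call:
carry_out([
  [[0,0,0],[0,0,0]],
  [[0,0,0],[0,0,0]],
  [[0,0,0],[0,0,0]],
])

```text
clock: 4.2
tcp_pos: [601.9, 27.5, 118.5]
orientation: [[-0.236, 0.972, -0.0], [0.972, 0.236, -0.0], [0.0, -0.0, -1.0]]
contact_force: [-0.3, 0.3, -0.9]
finger_gap: 0.514
grip_force: 51.2
```

```bash
python3 - <<'E'
from h import *
plan(603.2,27.5,31,103.5)
f=grab_frame("wrist")
cv2.imwrite("pics/w2.png",cv2.resize(f[:,:,::-1],(800,600),interpolation=cv2.INTER_CUBIC))
E
```

```text
[-0.0003, 0.0013, 0.0875] [-0.0, -0.0, 0.002] tcp [601.9  27.5 118.5] t 4.2
```

View pics/w2.png

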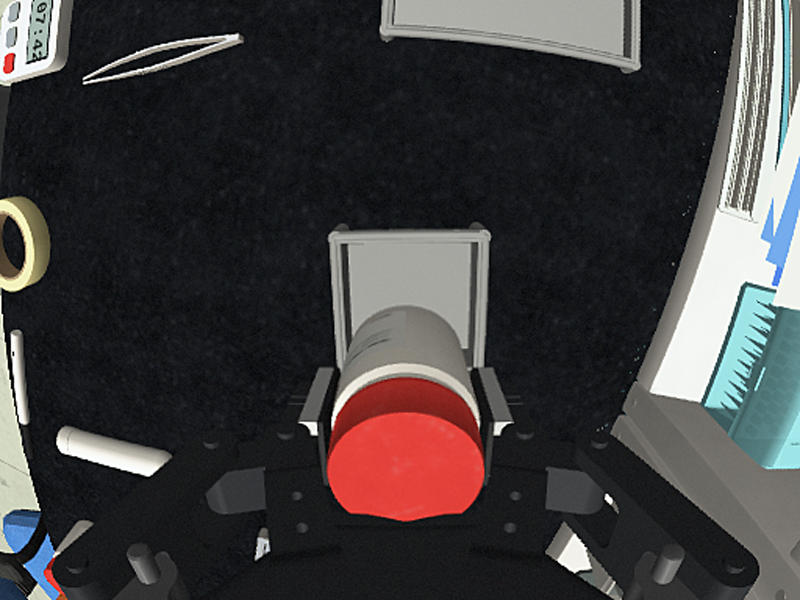

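The bottle is held upright over the tray. The near rim corners are at (333,235) and (487,234), and the aligned walls line up with the fingers.

```bash
python3 - <<'E'
from h import *
s=robot.get_state(); W=lambda X,Y,z:wray((X+.5)*.64-.5,(Y+.5)*.64-.5,z,s)[:2]
a,b=W(333,235,28),W(487,234,28);e=(b-a);L=np.hypot(*e);e/=L
print(a,b,L,np.degrees(np.arctan2(e[1],e[0])));yd=np.array([-e[1],e[0]])
print("bays",(a+b)/2-yd*38,(a+b)/2-yd*111)
E
```

```text
[556.63406221  56.12181463] [633.10184901  75.28256408] 78.83182566800251 14.067129201854081
bays [604.10418061  28.84174785] [621.84745495 -41.9691003 ]
```

Call:
carry_out([
  [[0,0.002,0.02],[0,0,0]],
  [[0,0.002,0.045],[0,0,0]],
  [[0,0.002,0.065],[0,0,0]],
  [[0,0.002,0.078],[0,0,0]],
  [[0,0.002,0.083],[0,0,0]],
  [[0,0.002,0.086],[0,0,0]],
  [[0,0.002,0.087],[0,0,0]],
  [[0,0.002,0.087],[0,0,0]],
])

```text
clock: 4.92
tcp_pos: [604.9, 28.0, 32.2]
orientation: [[-0.236, 0.972, 0.001], [0.972, 0.236, -0.0], [-0.0, 0.001, -1.0]]
contact_force: [-0.5, -0.1, -0.3]
finger_gap: 0.516
grip_force: 51.2
```

Call:
carry_out([
  [[0,0,0.0008],[0,0,0]],
  [[0,0,0.0015],[0,0,0]],
  [[0,0,0.0015],[0,0,0]],
])

```text
clock: 5.17
tcp_pos: [605.1, 28.0, 31.6]
orientation: [[-0.236, 0.972, 0.002], [0.972, 0.236, -0.0], [-0.001, 0.002, -1.0]]
contact_force: [-4.7, 0.1, 10.0]
finger_gap: 0.514
grip_force: 52.2
```

Call:
carry_out([
  [[0,0,0],[0,0,0]],
  [[0,0,0],[0,0,0]],
  [[0,0,0],[0,0,0]],
  [[0,0,0],[0,0,0]],
  [[0,0,0],[0,0,0]],
  [[0,0,0],[0,0,0]],
  [[0,0,-0.01],[0,0,0]],
  [[0,0,-0.03],[0,0,0]],
  [[0,0,-0.065],[0,0,0]],
  [[0,0,-0.1],[0,0,0]],
], hand=1)

```text
clock: 6.0
tcp_pos: [603.9, 28.0, 131.0]
orientation: [[-0.236, 0.972, -0.002], [0.972, 0.236, 0.0], [0.0, -0.002, -1.0]]
contact_force: [0.7, -0.3, 0.9]
finger_gap: 1.001
grip_force: 0.0
```

```bash
python3 - <<'E'
from h import *
plan(361.5,-285,160,103.5)
f=grab_frame("wrist")
cv2.imwrite("pics/w3.png",cv2.resize(f[:,:,::-1],(640,480),interpolation=cv2.INTER_CUBIC))
E
```

```text
[-0.247, -0.3094, -0.0286] [-0.002, -0.0, 0.002] tcp [603.9  28.  131. ] t 6.0
```

View pics/w3.png

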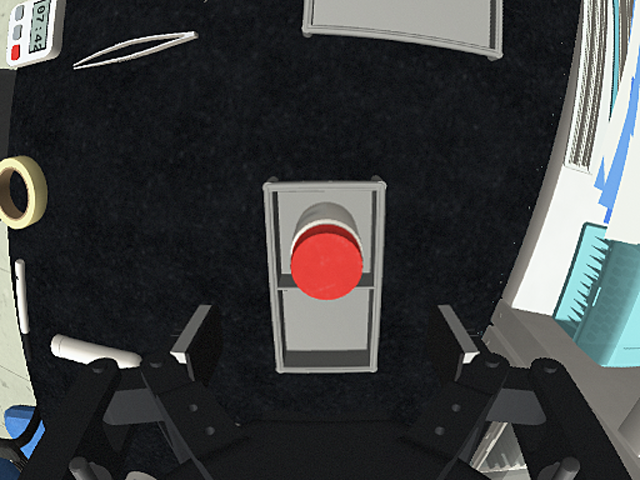

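Bottle 1 stands in the first bay. Now I'll move to bottle 2.

Call:
carry_out([
  [[-0.01,-0.013,-0.01],[0,0,0]],
  [[-0.03,-0.038,-0.02],[0,0,0]],
  [[-0.052,-0.066,-0.028],[0,0,0]],
  [[-0.076,-0.095,-0.028],[0,0,0]],
  [[-0.1,-0.125,-0.028],[0,0,0]],
  [[-0.124,-0.155,-0.028],[0,0,0]],
  [[-0.148,-0.185,-0.028],[0,0,0]],
  [[-0.172,-0.215,-0.028],[0,0,0]],
  [[-0.196,-0.245,-0.028],[0,0,0]],
  [[-0.218,-0.273,-0.028],[0,0,0]],
])

```text
clock: 6.88
tcp_pos: [389.1, -249.6, 158.6]
orientation: [[-0.236, 0.972, 0.001], [0.972, 0.236, -0.001], [-0.001, 0.001, -1.0]]
contact_force: [0.1, 0.1, -0.2]
finger_gap: 0.999
grip_force: 0.0
```

Call:
carry_out([
  [[-0.014,-0.018,0],[0,0,0]],
  [[-0.026,-0.033,0],[0,0,0]],
  [[-0.029,-0.036,0],[0,0,0]],
  [[-0.029,-0.036,0],[0,0,0]],
  [[-0.029,-0.036,0],[0,0,0]],
])

```text
clock: 7.3
tcp_pos: [362.7, -284.5, 158.1]
orientation: [[-0.236, 0.972, 0.0], [0.972, 0.236, -0.0], [-0.0, 0.0, -1.0]]
contact_force: [0.9, -1.1, -0.1]
finger_gap: 1.003
grip_force: 0.0
```

```bash
python3 - <<'E'
from h import *
plan(361.5,-285,27,103.5)
f=grab_frame("wrist")
cv2.imwrite("pics/w4.png",cv2.resize(f[:,:,::-1],(800,600),interpolation=cv2.INTER_CUBIC))
E
```

```text
[-0.0001, -0.0014, 0.1311] [0.0, 0.0, 0.002] tcp [ 362.7 -284.5  158.1] t 7.3
```

View pics/w4.png

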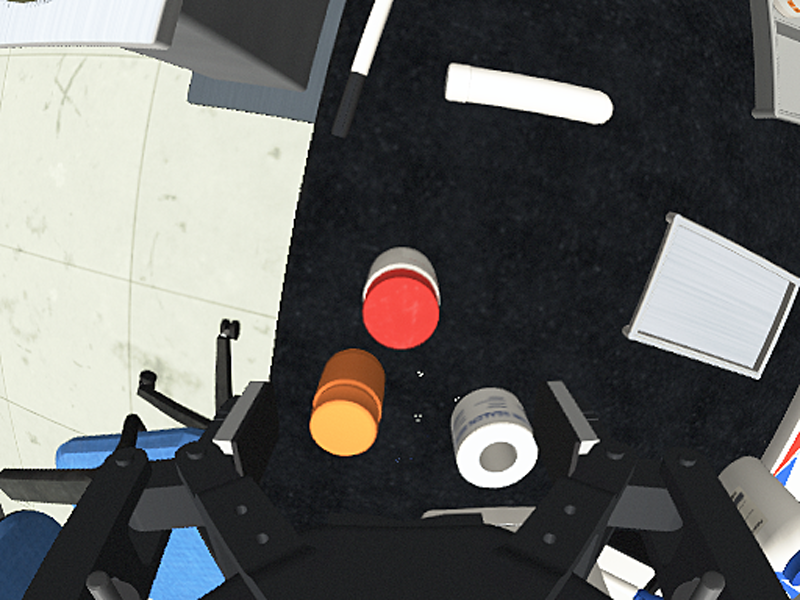

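The cap centre is at (401,312), the orange bottle is about 75 mm away, and the fingers have room.

```bash
python3 - <<'E'
from h import *
s=robot.get_state(); W=lambda X,Y,z:np.round(wray((X+.5)*.64-.5,(Y+.5)*.64-.5,z,s)[:2],1)
p=W(401,312,78);print(p,W(401,312,73))
plan(p[0]-.2,p[1]-1.5,27,103.5)
a,b=W(446,82,12),W(613,107,12);print("tube2",(a+b)/2,b-a)
c=W(673,215,12),W(627,333,12),W(758,377,12);print("inst",c,(c[0]+c[2])/2)
E
```

```text
[ 360.5 -284.2] [ 360.9 -285.9]
[-0.0008, -0.0029, 0.131] [0.0, 0.0, 0.003] tcp [ 362.9 -284.2  158. ] t 7.3
tube2 [ 411.6  -147.75] [108.6  18.5]
inst (array([ 533. , -193.3]), array([ 528.4, -284.4]), array([ 686.1, -293.8])) [ 609.55 -243.55]
```

Call:
carry_out([
  [[-0.001,-0.002,0.03],[0,0,0]],
  [[-0.001,-0.002,0.06],[0,0,0]],
  [[-0.001,-0.002,0.085],[0,0,0]],
  [[-0.001,-0.002,0.105],[0,0,0]],
  [[-0.001,-0.002,0.12],[0,0,0]],
  [[-0.001,-0.002,0.13],[0,0,0]],
  [[-0.001,-0.002,0.131],[0,0,0]],
])

```text
clock: 7.93
tcp_pos: [360.6, -285.1, 25.3]
orientation: [[-0.237, 0.972, -0.002], [0.972, 0.237, 0.002], [0.002, -0.001, -1.0]]
contact_force: [-0.3, 0.7, -0.4]
finger_gap: 1.0
grip_force: 0.0
```

Call:
carry_out([
  [[0,0,0],[0,0,0]],
  [[0,0,0],[0,0,0]],
  [[0,0,0],[0,0,0]],
  [[0,0,0],[0,0,0]],
  [[0,0,0],[0,0,0]],
  [[0,0,0],[0,0,0]],
  [[0,0,0],[0,0,0]],
  [[0,0,0],[0,0,0]],
  [[0,0,0],[0,0,0]],
  [[0,0,0],[0,0,0]],
], hand=-1)

```text
clock: 8.77
tcp_pos: [361.1, -286.6, 27.9]
orientation: [[-0.236, 0.972, 0.001], [0.972, 0.236, -0.001], [-0.001, 0.001, -1.0]]
contact_force: [-0.9, 2.1, 7.4]
finger_gap: 0.503
grip_force: 50.0
```

```bash
python3 - <<'E'
from h import *
plan(621,-42.7,125,103.5)
E
```

```text
[0.1757, 0.3101, -0.097] [0.001, 0.001, 0.002] tcp [ 361.1 -286.6   27.9] t 8.8
```

Call:
carry_out([
  [[0,0,-0.015],[0,0,0]],
  [[0,0,-0.035],[0,0,0]],
  [[0,0,-0.06],[0,0,0]],
  [[0.006,0.011,-0.08],[0,0,0]],
  [[0.017,0.03,-0.095],[0,0,0]],
  [[0.033,0.058,-0.1],[0,0,0]],
  [[0.05,0.088,-0.1],[0,0,0]],
  [[0.067,0.118,-0.1],[0,0,0]],
  [[0.084,0.148,-0.1],[0,0,0]],
  [[0.101,0.178,-0.1],[0,0,0]],
])

```text
clock: 9.6
tcp_pos: [511.0, -144.8, 127.5]
orientation: [[-0.236, 0.972, 0.001], [0.972, 0.236, -0.0], [-0.001, 0.001, -1.0]]
contact_force: [0.5, 0.0, -0.5]
finger_gap: 0.505
grip_force: 51.0
```

Call:
carry_out([
  [[0.017,0.03,0],[0,0,0]],
  [[0.034,0.06,0],[0,0,0]],
  [[0.05,0.088,0],[0,0,0]],
  [[0.063,0.111,0],[0,0,0]],
  [[0.072,0.127,0],[0,0,0]],
  [[0.0747,0.132,0],[0,0,0]],
  [[0.0747,0.132,0],[0,0,0]],
  [[0.0747,0.132,0],[0,0,0]],
  [[0.0747,0.132,0],[0,0,0]],
])

```text
clock: 10.35
tcp_pos: [619.9, -43.4, 127.0]
orientation: [[-0.235, 0.972, -0.0], [0.972, 0.235, -0.0], [-0.0, -0.0, -1.0]]
contact_force: [-0.4, -0.7, -0.6]
finger_gap: 0.501
grip_force: 51.0
```

```bash
python3 - <<'E'
from h import *
plan(621,-42.7,32.5,103.5)
E
```

```text
[0.0004, 0.0012, 0.0945] [-0.0, 0.0, 0.002] tcp [619.9 -43.4 127. ] t 10.3
```

Call:
carry_out([
  [[0,0.001,0.02],[0,0,0]],
  [[0,0.001,0.045],[0,0,0]],
  [[0,0.001,0.068],[0,0,0]],
  [[0,0.001,0.084],[0,0,0]],
  [[0,0.001,0.091],[0,0,0]],
  [[0,0.001,0.094],[0,0,0]],
  [[0,0.001,0.095],[0,0,0]],
  [[0,0.001,0.0955],[0,0,0]],
  [[0,0.001,0.0955],[0,0,0]],
])

```text
clock: 11.1
tcp_pos: [622.0, -42.5, 32.4]
orientation: [[-0.236, 0.972, 0.002], [0.972, 0.236, -0.0], [-0.001, 0.002, -1.0]]
contact_force: [0.2, -0.6, -0.9]
finger_gap: 0.505
grip_force: 51.0
```

Call:
carry_out([
  [[0,0,0.0008],[0,0,0]],
  [[0,0,0.0015],[0,0,0]],
  [[0,0,0.0015],[0,0,0]],
])

```text
clock: 11.35
tcp_pos: [621.9, -42.3, 30.9]
orientation: [[-0.236, 0.972, 0.001], [0.972, 0.236, -0.0], [-0.001, 0.001, -1.0]]
contact_force: [-2.8, -0.1, 6.7]
finger_gap: 0.505
grip_force: 51.6
```

Call:
carry_out([
  [[0,0,0],[0,0,0]],
  [[0,0,0],[0,0,0]],
  [[0,0,0],[0,0,0]],
  [[0,0,0],[0,0,0]],
  [[0,0,0],[0,0,0]],
  [[0,0,0],[0,0,0]],
  [[0,0,-0.01],[0,0,0]],
  [[0,0,-0.03],[0,0,0]],
  [[0,0,-0.065],[0,0,0]],
  [[0,0,-0.1],[0,0,0]],
], hand=1)

```text
clock: 12.18
tcp_pos: [620.9, -42.2, 131.0]
orientation: [[-0.236, 0.972, -0.002], [0.972, 0.236, 0.0], [0.001, -0.002, -1.0]]
contact_force: [0.8, -0.5, 0.8]
finger_gap: 1.001
grip_force: 0.0
```

```bash
python3 - <<'E'
from h import *
plan(410.5,-149.3,120,188)
E
```

```text
[-0.0545, -0.2297, 0.0113] [-0.001, -0.002, -1.472] tcp [620.9 -42.2 131. ] t 12.2
```

Call:
carry_out([
  [[0,-0.01,-0.01],[0,0,-0.12]],
  [[-0.005,-0.03,-0.02],[0,0,-0.24]],
  [[-0.01,-0.055,-0.02],[0,0,-0.36]],
  [[-0.016,-0.08,-0.02],[0,0,-0.48]],
  [[-0.023,-0.105,-0.02],[0,0,-0.6]],
  [[-0.03,-0.13,-0.02],[0,0,-0.72]],
  [[-0.036,-0.155,-0.015],[0,0,-0.84]],
  [[-0.042,-0.18,-0.01],[0,0,-0.96]],
  [[-0.048,-0.205,0],[0,0,-1.08]],
  [[-0.053,-0.225,0.01],[0,0,-1.2]],
])

```text
clock: 13.02
tcp_pos: [414.1, -147.4, 120.4]
orientation: [[-0.992, 0.127, 0.001], [0.127, 0.992, -0.001], [-0.001, -0.001, -1.0]]
contact_force: [0.6, 0.0, -0.0]
finger_gap: 1.0
grip_force: 0.0
```

```bash
python3 - <<'E'
from h import *
plan(410.5,-149.3,100,188)
E
```

```text
[0.0033, -0.0023, 0.0204] [-0.001, 0.001, -0.267] tcp [ 414.1 -147.4  120.4] t 13.0
```

Call:
carry_out([
  [[0.002,-0.001,0.01],[0,0,-0.1]],
  [[0.003,-0.002,0.02],[0,0,-0.2]],
  [[0.003,-0.002,0.02],[0,0,-0.267]],
  [[0.003,-0.002,0.02],[0,0,-0.267]],
  [[0.003,-0.002,0.02],[0,0,-0.267]],
])

```text
clock: 13.43
tcp_pos: [412.3, -148.5, 100.4]
orientation: [[-0.991, -0.131, 0.001], [-0.131, 0.991, -0.0], [-0.001, -0.0, -1.0]]
contact_force: [0.3, 0.2, -0.2]
finger_gap: 0.998
grip_force: 0.0
```

```bash
python3 - <<'E'
from h import *
plan(410.5,-149.3,4,188)
f=grab_frame("wrist")
cv2.imwrite("pics/w5.png",cv2.resize(f[:,:,::-1],(800,600),interpolation=cv2.INTER_CUBIC))
E
```

```text
[0.002, -0.0005, 0.0964] [-0.0, 0.001, -0.008] tcp [ 412.3 -148.5  100.4] t 13.4
```

View pics/w5.png

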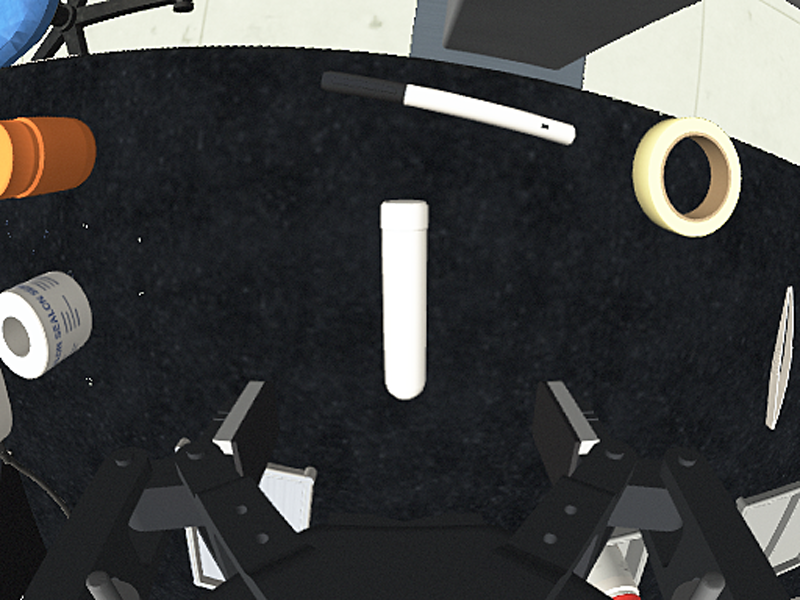

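The tube is in line with the tool, with its axis at column 405 midway between the fingers. I'll descend and grip.

Call:
carry_out([
  [[0.001,0,0.025],[0,0,0]],
  [[0.001,0,0.05],[0,0,0]],
  [[0.001,0,0.072],[0,0,0]],
  [[0.001,0,0.087],[0,0,0]],
  [[0.001,0,0.094],[0,0,0]],
  [[0.001,0,0.096],[0,0,0]],
  [[0.001,0,0.096],[0,0,0]],
])

```text
clock: 14.07
tcp_pos: [411.4, -148.6, 4.1]
orientation: [[-0.991, -0.133, 0.0], [-0.133, 0.991, -0.0], [-0.0, -0.0, -1.0]]
contact_force: [-0.2, 0.1, -0.4]
finger_gap: 1.001
grip_force: 0.0
```

Call:
carry_out([
  [[0,0,0],[0,0,0]],
  [[0,0,0],[0,0,0]],
  [[0,0,0],[0,0,0]],
  [[0,0,0],[0,0,0]],
  [[0,0,0],[0,0,0]],
  [[0,0,0],[0,0,0]],
  [[0,0,0],[0,0,0]],
  [[0,0,0],[0,0,0]],
  [[0,0,0],[0,0,0]],
  [[0,0,0],[0,0,0]],
], hand=-1)

```text
clock: 14.9
tcp_pos: [411.3, -148.6, 4.3]
orientation: [[-0.991, -0.134, 0.001], [-0.134, 0.991, -0.0], [-0.0, -0.0, -1.0]]
contact_force: [-1.7, 1.1, 7.8]
finger_gap: 0.25
grip_force: 49.8
```

```bash
python3 - <<'E'
from h import *
plan(411,-149,135,187.5)
plan(617.5,222,135,190.3)
E
```

```text
[0.0003, -0.0004, -0.1307] [-0.0, 0.0, 0.003] tcp [ 411.3 -148.6    4.3] t 14.9
[-0.254, 0.3396, -0.1307] [-0.0, 0.0, -0.046] tcp [ 411.3 -148.6    4.3] t 14.9
```

Call:
carry_out([
  [[0,0,-0.015],[0,0,0]],
  [[0,0,-0.04],[0,0,0]],
  [[-0.003,0.004,-0.07],[0,0,0]],
  [[-0.012,0.015,-0.1],[0,0,0]],
  [[-0.027,0.036,-0.12],[0,0,0]],
  [[-0.047,0.063,-0.13],[0,0,0]],
  [[-0.068,0.091,-0.13],[0,0,0]],
  [[-0.09,0.12,-0.13],[0,0,-0.01]],
  [[-0.112,0.15,-0.13],[0,0,-0.02]],
  [[-0.134,0.18,-0.13],[0,0,-0.03]],
])

```text
clock: 15.73
tcp_pos: [520.3, 49.6, 134.0]
orientation: [[-0.986, -0.164, 0.0], [-0.164, 0.986, -0.0], [-0.0, -0.0, -1.0]]
contact_force: [0.3, -1.4, -0.8]
finger_gap: 0.251
grip_force: 49.0
```

Call:
carry_out([
  [[-0.022,0.03,0],[0,0,-0.01]],
  [[-0.044,0.06,0],[0,0,-0.015]],
  [[-0.066,0.09,0],[0,0,-0.015]],
  [[-0.088,0.12,0],[0,0,-0.015]],
  [[-0.105,0.14,0],[0,0,-0.015]],
  [[-0.116,0.154,0],[0,0,-0.015]],
  [[-0.12,0.16,0],[0,0,-0.015]],
  [[-0.12,0.16,0],[0,0,-0.015]],
  [[-0.12,0.16,0],[0,0,-0.015]],
  [[-0.12,0.16,0],[0,0,-0.015]],
])

```text
clock: 16.57
tcp_pos: [611.7, 224.1, 133.8]
orientation: [[-0.984, -0.177, -0.0], [-0.177, 0.984, -0.0], [0.0, -0.0, -1.0]]
contact_force: [0.3, -0.4, -0.7]
finger_gap: 0.25
grip_force: 49.0
```

```bash
python3 - <<'E'
from h import *
plan(618,221,9,190.3)
f=grab_frame("wrist")
cv2.imwrite("pics/w6.png",cv2.resize(f[:,:,::-1],(800,600),interpolation=cv2.INTER_CUBIC))
E
```

```text
[-0.0056, -0.0042, 0.1248] [-0.0, -0.0, -0.001] tcp [611.7 224.1 133.8] t 16.6
```

View pics/w6.png

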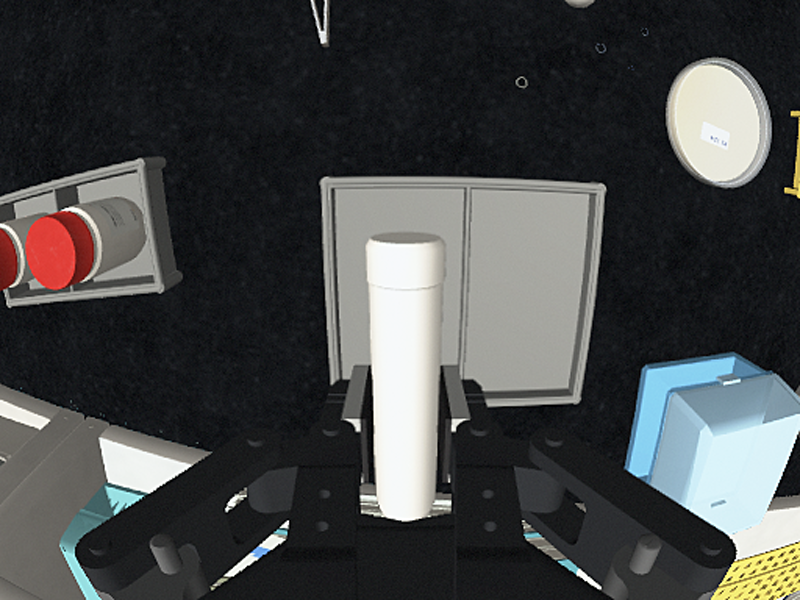

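Both bottles stand in their bays and the tube is held above the left bay. The rim corners are at (322,180), (605,185) and (583,403), with the divider at (466,186).

```bash
python3 - <<'E'
from h import *
s=robot.get_state(); W=lambda X,Y,z:wray((X+.5)*.64-.5,(Y+.5)*.64-.5,z,s)[:2]
a,b,c=W(322,180,14),W(605,185,14),W(583,403,14);e=(b-a);L=np.hypot(*e);e/=L;xd=np.array([e[1],-e[0]])
print(a,b,c,L,np.hypot(*(c-b)),"yaw",np.degrees(np.arctan2(xd[1],xd[0])))
print("bays",[(a+b)/2+xd*70+e*k*39.5 for k in(1,-1)])
E
```

```text
[555.71513569 166.30362259] [525.60812166 329.57850718] [668.83326253 358.46711485] 166.0274683111992 146.10952272273815 yaw 10.447677899553165
bays [array([602.33825948, 299.47981935]), array([616.66392579, 221.78956717])]
```

Call:
carry_out([
  [[-0.003,-0.002,0.02],[0,0,0]],
  [[-0.005,-0.0035,0.05],[0,0,0]],
  [[-0.005,-0.0035,0.08],[0,0,0]],
  [[-0.005,-0.0035,0.105],[0,0,0]],
  [[-0.005,-0.0035,0.118],[0,0,0]],
  [[-0.005,-0.0035,0.122],[0,0,0]],
  [[-0.005,-0.0035,0.124],[0,0,0]],
  [[-0.005,-0.0035,0.1255],[0,0,0]],
  [[-0.005,-0.0035,0.126],[0,0,0]],
])

```text
clock: 17.37
tcp_pos: [618.3, 222.8, 9.3]
orientation: [[-0.984, -0.178, 0.002], [-0.178, 0.984, 0.001], [-0.002, 0.0, -1.0]]
contact_force: [-0.1, 0.0, -0.7]
finger_gap: 0.257
grip_force: 49.0
```

Call:
carry_out([
  [[0,0,0.001],[0,0,0]],
  [[0,0,0.0018],[0,0,0]],
  [[0,0,0.0018],[0,0,0]],
])

```text
clock: 17.62
tcp_pos: [618.1, 222.9, 7.3]
orientation: [[-0.984, -0.178, 0.002], [-0.178, 0.984, 0.0], [-0.002, 0.0, -1.0]]
contact_force: [-1.9, -0.8, 6.9]
finger_gap: 0.25
grip_force: 49.8
```

Call:
carry_out([
  [[0,0,0],[0,0,0]],
  [[0,0,0],[0,0,0]],
  [[0,0,0],[0,0,0]],
  [[0,0,0],[0,0,0]],
  [[0,0,0],[0,0,0]],
  [[0,0,-0.01],[0,0,0]],
  [[0,0,-0.03],[0,0,0]],
  [[0,0,-0.06],[0,0,0]],
  [[0,0,-0.09],[0,0,0]],
  [[0,0,-0.11],[0,0,0]],
], hand=-0.16)

```text
clock: 18.45
tcp_pos: [618.3, 222.9, 119.9]
orientation: [[-0.984, -0.178, 0.003], [-0.178, 0.984, 0.001], [-0.003, 0.0, -1.0]]
contact_force: [0.4, -0.8, 0.5]
finger_gap: 0.422
grip_force: 0.0
```

```bash
python3 - <<'E'
from h import *
plan(367,289,100,184.5)
E
```

```text
[0.2355, 0.1098, 0.0192] [0.001, 0.003, 0.101] tcp [618.3 222.9 119.9] t 18.4
```

Call:
carry_out([
  [[0.015,0.007,0],[0,0,0.01]],
  [[0.04,0.019,0.002],[0,0,0.03]],
  [[0.067,0.031,0.004],[0,0,0.05]],
  [[0.094,0.044,0.006],[0,0,0.07]],
  [[0.121,0.057,0.008],[0,0,0.09]],
  [[0.148,0.07,0.01],[0,0,0.1]],
  [[0.175,0.082,0.013],[0,0,0.1]],
  [[0.202,0.094,0.016],[0,0,0.1]],
  [[0.222,0.104,0.018],[0,0,0.1]],
  [[0.2355,0.11,0.019],[0,0,0.1]],
], hand=1)

```text
clock: 19.28
tcp_pos: [364.4, 289.4, 97.5]
orientation: [[-0.997, -0.08, 0.0], [-0.08, 0.997, 0.0], [-0.0, 0.0, -1.0]]
contact_force: [0.0, 0.3, 0.4]
finger_gap: 1.001
grip_force: 0.0
```

Call:
carry_out([
  [[0,0,0],[0,0,0]],
  [[0,0,0],[0,0,0]],
  [[0,0,0],[0,0,0]],
])

```text
clock: 19.53
tcp_pos: [367.1, 289.0, 97.6]
orientation: [[-0.997, -0.079, 0.001], [-0.079, 0.997, 0.001], [-0.001, 0.001, -1.0]]
contact_force: [1.3, -0.7, -0.1]
finger_gap: 0.998
grip_force: 0.0
```

```bash
python3 - <<'E'
from h import *
plan(367,289,4,184.5)
f=grab_frame("wrist")
cv2.imwrite("pics/w7.png",cv2.resize(f[:,:,::-1],(800,600),interpolation=cv2.INTER_CUBIC))
E
```

```text
[0.0002, -0.0001, 0.0936] [0.001, 0.001, 0.001] tcp [367.1 289.   97.6] t 19.5
```

View pics/w7.png

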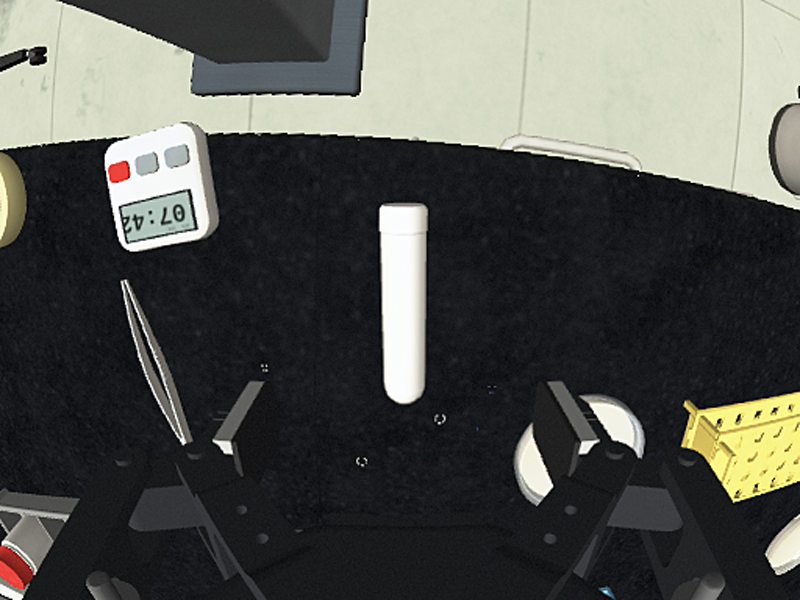

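Tube 1 is aligned at column 404, and the petri dish and timer are clear of the fingers. I'll grip it.

Call:
carry_out([
  [[-0.001,0,0.025],[0,0,0]],
  [[-0.001,0,0.05],[0,0,0]],
  [[-0.001,0,0.07],[0,0,0]],
  [[-0.001,0,0.085],[0,0,0]],
  [[-0.001,0,0.091],[0,0,0]],
  [[-0.001,0,0.0935],[0,0,0]],
  [[-0.001,0,0.0935],[0,0,0]],
])

```text
clock: 20.17
tcp_pos: [367.7, 289.0, 3.6]
orientation: [[-0.997, -0.079, -0.0], [-0.079, 0.997, -0.0], [0.0, -0.0, -1.0]]
contact_force: [-0.5, -0.6, 1.5]
finger_gap: 0.997
grip_force: 0.0
```

Call:
carry_out([
  [[0,0,0],[0,0,0]],
  [[0,0,0],[0,0,0]],
  [[0,0,0],[0,0,0]],
  [[0,0,0],[0,0,0]],
  [[0,0,0],[0,0,0]],
  [[0,0,0],[0,0,0]],
  [[0,0,0],[0,0,0]],
  [[0,0,0],[0,0,0]],
  [[0,0,0],[0,0,0]],
  [[0,0,0],[0,0,0]],
], hand=-1)

```text
clock: 21.0
tcp_pos: [367.5, 289.2, 4.0]
orientation: [[-0.997, -0.079, 0.001], [-0.079, 0.997, 0.0], [-0.001, 0.0, -1.0]]
contact_force: [-1.5, -0.5, 6.0]
finger_gap: 0.251
grip_force: 49.6
```

```bash
python3 - <<'E'
from h import *
plan(603,299.7,90,190.3)
E
```

```text
[-0.2357, -0.0082, -0.0859] [0.0, 0.001, -0.101] tcp [367.5 289.2   4. ] t 21.0
```

Call:
carry_out([
  [[0,0,-0.015],[0,0,0]],
  [[0,0,-0.04],[0,0,0]],
  [[-0.01,0,-0.065],[0,0,0]],
  [[-0.03,-0.001,-0.082],[0,0,-0.02]],
  [[-0.06,-0.002,-0.086],[0,0,-0.04]],
  [[-0.095,-0.003,-0.086],[0,0,-0.06]],
  [[-0.13,-0.004,-0.086],[0,0,-0.08]],
  [[-0.165,-0.006,-0.086],[0,0,-0.1]],
  [[-0.2,-0.007,-0.086],[0,0,-0.1]],
  [[-0.225,-0.008,-0.086],[0,0,-0.1]],
])

```text
clock: 21.83
tcp_pos: [594.5, 298.5, 89.3]
orientation: [[-0.984, -0.178, 0.0], [-0.178, 0.984, 0.0], [-0.0, -0.0, -1.0]]
contact_force: [-0.6, -0.1, 0.6]
finger_gap: 0.25
grip_force: 48.9
```

Call:
carry_out([
  [[-0.0107,0,0],[0,0,0]],
  [[-0.0107,0,0],[0,0,0]],
  [[-0.0107,0,0],[0,0,0]],
  [[-0.0107,0,0],[0,0,0]],
])

```text
clock: 22.17
tcp_pos: [601.8, 300.8, 89.3]
orientation: [[-0.984, -0.179, -0.001], [-0.179, 0.984, -0.0], [0.001, -0.0, -1.0]]
contact_force: [-0.2, 0.4, -0.5]
finger_gap: 0.249
grip_force: 48.9
```

```bash
python3 - <<'E'
from h import *
plan(603,299.7,9,190.3)
E
```

```text
[-0.0011, -0.0013, 0.0803] [-0.0, -0.001, -0.0] tcp [601.8 300.8  89.3] t 22.2
```

Call:
carry_out([
  [[-0.001,-0.001,0.02],[0,0,0]],
  [[-0.001,-0.001,0.045],[0,0,0]],
  [[-0.001,-0.001,0.064],[0,0,0]],
  [[-0.001,-0.001,0.075],[0,0,0]],
  [[-0.001,-0.001,0.079],[0,0,0]],
  [[-0.001,-0.001,0.081],[0,0,0]],
  [[-0.001,-0.001,0.082],[0,0,0]],
  [[-0.001,-0.001,0.0825],[0,0,0]],
  [[-0.001,-0.001,0.0825],[0,0,0]],
])

```text
clock: 22.92
tcp_pos: [604.2, 300.2, 8.0]
orientation: [[-0.984, -0.178, 0.001], [-0.178, 0.984, 0.001], [-0.001, 0.0, -1.0]]
contact_force: [0.5, 0.0, -0.4]
finger_gap: 0.249
grip_force: 48.9
```

Call:
carry_out([
  [[0,0,0],[0,0,0]],
  [[0,0,0],[0,0,0]],
  [[0,0,0],[0,0,0]],
  [[0,0,0],[0,0,0]],
  [[0,0,0],[0,0,0]],
  [[0,0,-0.01],[0,0,0]],
  [[0,0,-0.03],[0,0,0]],
  [[0,0,-0.06],[0,0,0]],
  [[0,0,-0.09],[0,0,0]],
  [[0,0,-0.11],[0,0,0]],
], hand=-0.16)

```text
clock: 23.75
tcp_pos: [604.5, 300.3, 121.0]
orientation: [[-0.984, -0.178, 0.003], [-0.178, 0.984, 0.001], [-0.003, 0.001, -1.0]]
contact_force: [-0.1, -0.4, 0.8]
finger_gap: 0.421
grip_force: 0.0
```

```bash
python3 - <<'E'
from h import *
plan(421.3,135,80,197.5)
E
```

```text
[0.2098, -0.13, 0.0402] [0.001, 0.003, -0.126] tcp [604.5 300.3 121. ] t 23.8
```

Call:
carry_out([
  [[0.015,-0.009,0],[0,0,-0.01]],
  [[0.038,-0.024,0.002],[0,0,-0.03]],
  [[0.063,-0.039,0.004],[0,0,-0.05]],
  [[0.088,-0.055,0.006],[0,0,-0.07]],
  [[0.113,-0.07,0.01],[0,0,-0.09]],
  [[0.138,-0.086,0.016],[0,0,-0.11]],
  [[0.163,-0.101,0.024],[0,0,-0.126]],
  [[0.185,-0.115,0.032],[0,0,-0.126]],
  [[0.201,-0.125,0.038],[0,0,-0.126]],
  [[0.2098,-0.13,0.04],[0,0,-0.126]],
], hand=1)

```text
clock: 24.58
tcp_pos: [418.9, 133.5, 76.9]
orientation: [[-0.954, -0.3, -0.001], [-0.3, 0.954, -0.0], [0.001, -0.0, -1.0]]
contact_force: [0.0, 1.4, 0.7]
finger_gap: 1.0
grip_force: 0.0
```

Call:
carry_out([
  [[0,0,0],[0,0,0]],
  [[0,0,0],[0,0,0]],
  [[0,0,0],[0,0,0]],
])

```text
clock: 24.83
tcp_pos: [421.5, 135.1, 77.7]
orientation: [[-0.954, -0.301, 0.001], [-0.301, 0.954, 0.0], [-0.002, -0.0, -1.0]]
contact_force: [-0.4, -0.0, 0.5]
finger_gap: 1.0
grip_force: 0.0
```

```bash
python3 - <<'E'
from h import *
plan(421.3,135,1.5,197.5)
f=grab_frame("wrist")
cv2.imwrite("pics/w8.png",cv2.resize(f[:,:,::-1],(800,600),interpolation=cv2.INTER_CUBIC))
E
```

```text
[0.0004, -0.0001, 0.0762] [-0.0, 0.002, -0.0] tcp [421.5 135.1  77.7] t 24.8
```

View pics/w8.png

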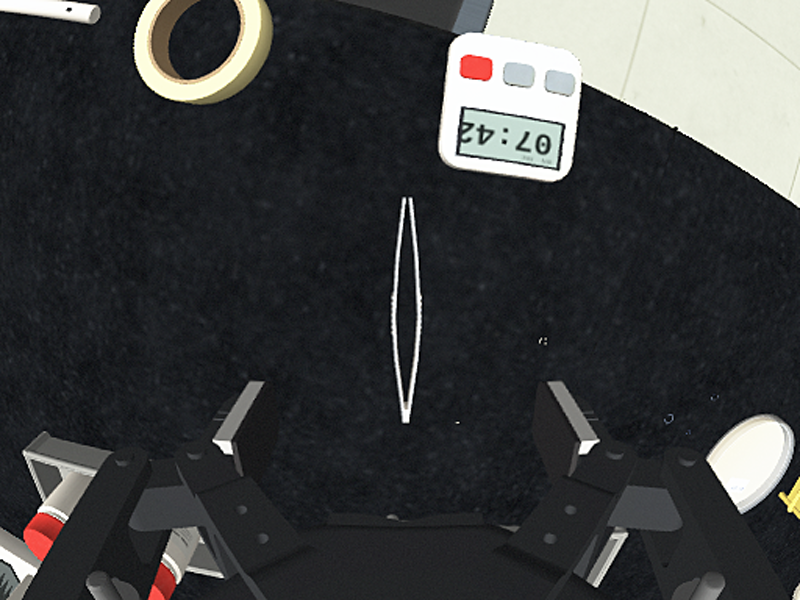

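The forceps are aligned at column 406, midway between the fingers. I'll grip them across the middle.

Call:
carry_out([
  [[0,0,0.025],[0,0,0]],
  [[0,0,0.045],[0,0,0]],
  [[0,0,0.06],[0,0,0]],
  [[0,0,0.07],[0,0,0]],
  [[0,0,0.0745],[0,0,0]],
  [[0,0,0.0755],[0,0,0]],
  [[0,0,0.0755],[0,0,0]],
])

```text
clock: 25.47
tcp_pos: [421.0, 134.8, 1.8]
orientation: [[-0.954, -0.301, 0.0], [-0.301, 0.954, 0.0], [-0.0, -0.0, -1.0]]
contact_force: [0.5, -0.0, 0.8]
finger_gap: 0.998
grip_force: 0.0
```

Call:
carry_out([
  [[0,0,0],[0,0,0]],
  [[0,0,0],[0,0,0]],
  [[0,0,0],[0,0,0]],
  [[0,0,0],[0,0,0]],
  [[0,0,0],[0,0,0]],
  [[0,0,0],[0,0,0]],
  [[0,0,0],[0,0,0]],
  [[0,0,0],[0,0,0]],
  [[0,0,0],[0,0,0]],
  [[0,0,0],[0,0,0]],
], hand=-1)

```text
clock: 26.3
tcp_pos: [420.7, 134.7, 1.7]
orientation: [[-0.954, -0.3, 0.0], [-0.3, 0.954, 0.0], [-0.0, -0.0, -1.0]]
contact_force: [-1.8, -0.3, 4.7]
finger_gap: 0.133
grip_force: 48.8
```

```bash
python3 - <<'E'
from h import *
plan(610.5,-244.5,125,177.3)
E
```

```text
[-0.0671, -0.4187, -0.1232] [0.0, 0.0, 0.352] tcp [420.7 134.7   1.7] t 26.3
```

Call:
carry_out([
  [[0,0,-0.015],[0,0,0]],
  [[0,0,-0.04],[0,0,0]],
  [[-0.001,-0.006,-0.07],[0,0,0]],
  [[-0.003,-0.02,-0.1],[0,0,0.03]],
  [[-0.007,-0.045,-0.118],[0,0,0.07]],
  [[-0.012,-0.075,-0.123],[0,0,0.11]],
  [[-0.018,-0.11,-0.123],[0,0,0.15]],
  [[-0.023,-0.145,-0.123],[0,0,0.19]],
  [[-0.029,-0.18,-0.123],[0,0,0.23]],
  [[-0.034,-0.215,-0.123],[0,0,0.27]],
])

```text
clock: 27.13
tcp_pos: [518.1, -61.9, 124.5]
orientation: [[-0.999, -0.033, 0.0], [-0.033, 0.999, -0.0], [-0.0, -0.0, -1.0]]
contact_force: [-0.0, 1.8, 0.3]
finger_gap: 0.128
grip_force: 49.1
```

```bash
python3 - <<'E'
from h import *
plan(610.5,-244.5,125,177.3)
E
```

```text
[-0.0862, -0.1856, -0.0004] [-0.0, 0.0, 0.08] tcp [518.1 -61.9 124.5] t 27.1
```

Call:
carry_out([
  [[-0.015,-0.032,0],[0,0,0.03]],
  [[-0.03,-0.064,0],[0,0,0.06]],
  [[-0.046,-0.098,0],[0,0,0.08]],
  [[-0.06,-0.13,0],[0,0,0.08]],
  [[-0.073,-0.156,0],[0,0,0.08]],
  [[-0.082,-0.174,0],[0,0,0.08]],
  [[-0.086,-0.18,0],[0,0,0.08]],
  [[-0.086,-0.18,0],[0,0,0.08]],
  [[-0.086,-0.18,0],[0,0,0.08]],
  [[-0.086,-0.18,0],[0,0,0.08]],
])

```text
clock: 27.97
tcp_pos: [609.6, -235.9, 124.5]
orientation: [[-0.999, 0.044, -0.0], [0.044, 0.999, 0.0], [0.0, 0.0, -1.0]]
contact_force: [0.0, -0.3, 0.2]
finger_gap: 0.128
grip_force: 49.1
```

```bash
python3 - <<'E'
from h import *
plan(610.5,-244.5,6,177.3)
f=grab_frame("wrist")
cv2.imwrite("pics/w9.png",cv2.resize(f[:,:,::-1],(800,600),interpolation=cv2.INTER_CUBIC))
E
```

```text
[-0.0013, -0.0086, 0.1184] [0.0, -0.0, 0.003] tcp [ 609.6 -235.9  124.5] t 28.0
```

View pics/w9.png

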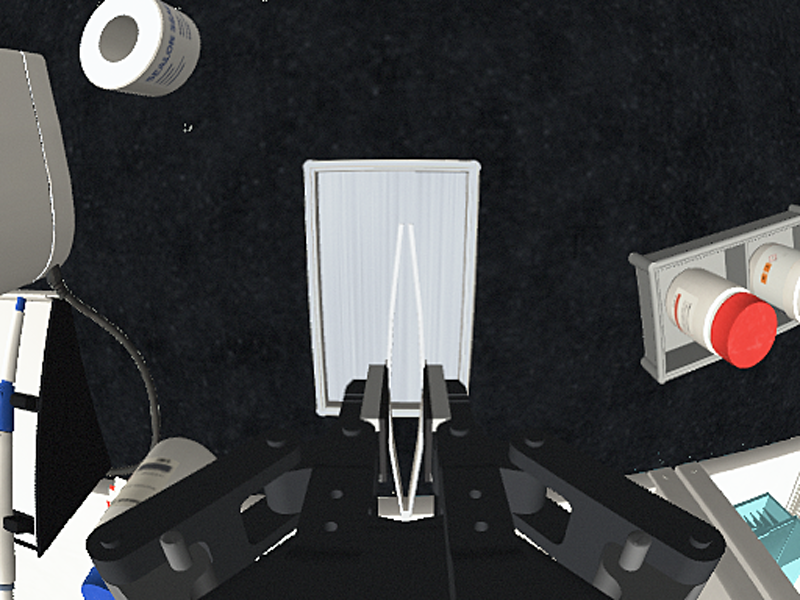

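The forceps are held in line with the steel tray, whose front rim corners are at (305,163) and (480,162). The offset agrees with the planned shift of -8.5 mm.

Call:
carry_out([
  [[-0.001,-0.005,0.02],[0,0,0]],
  [[-0.001,-0.0085,0.05],[0,0,0]],
  [[-0.001,-0.0085,0.08],[0,0,0]],
  [[-0.001,-0.0085,0.1],[0,0,0]],
  [[-0.001,-0.0085,0.112],[0,0,0]],
  [[-0.001,-0.0085,0.116],[0,0,0]],
  [[-0.001,-0.0085,0.118],[0,0,0]],
  [[-0.001,-0.0085,0.119],[0,0,0]],
  [[-0.001,-0.0085,0.119],[0,0,0]],
])

```text
clock: 28.77
tcp_pos: [611.1, -245.7, 6.9]
orientation: [[-0.999, 0.045, 0.002], [0.045, 0.999, -0.001], [-0.002, -0.001, -1.0]]
contact_force: [0.3, -1.2, 0.2]
finger_gap: 0.129
grip_force: 49.1
```

Call:
carry_out([
  [[0,0,0],[0,0,0]],
  [[0,0,0],[0,0,0]],
])

```text
clock: 28.93
tcp_pos: [610.9, -245.7, 6.5]
orientation: [[-0.999, 0.045, 0.001], [0.045, 0.999, -0.001], [-0.001, -0.001, -1.0]]
contact_force: [-0.2, -0.5, -0.6]
finger_gap: 0.127
grip_force: 49.1
```

Call:
carry_out([
  [[0,0,0.0008],[0,0,0]],
  [[0,0,0.0015],[0,0,0]],
  [[0,0,0.0015],[0,0,0]],
])

```text
clock: 29.18
tcp_pos: [610.8, -245.7, 4.8]
orientation: [[-0.999, 0.045, 0.001], [0.045, 0.999, -0.0], [-0.001, -0.0, -1.0]]
contact_force: [-2.6, 0.9, 5.9]
finger_gap: 0.129
grip_force: 49.8
```

Call:
carry_out([
  [[0,0,0],[0,0,0]],
  [[0,0,0],[0,0,0]],
  [[0,0,0],[0,0,0]],
  [[0,0,0],[0,0,0]],
  [[0,0,0],[0,0,0]],
  [[0,0,-0.01],[0,0,0]],
  [[0,0,-0.03],[0,0,0]],
  [[0,0,-0.06],[0,0,0]],
  [[0,0,-0.09],[0,0,0]],
  [[0,0,-0.12],[0,0,0]],
], hand=-0.3)

```text
clock: 30.02
tcp_pos: [610.4, -245.5, 126.1]
orientation: [[-0.999, 0.045, 0.0], [0.045, 0.999, -0.0], [-0.0, -0.0, -1.0]]
contact_force: [-0.5, -0.1, -0.4]
finger_gap: 0.353
grip_force: 0.0
```

Call:
carry_out([
  [[0.02,0,-0.03],[0,0,0]],
  [[0.05,0,-0.06],[0,0,0]],
  [[0.08,0,-0.09],[0,0,0]],
  [[0.11,0,-0.1],[0,0,0]],
  [[0.14,0,-0.1],[0,0,0]],
  [[0.17,0,-0.1],[0,0,0]],
  [[0.2,0,-0.1],[0,0,0]],
  [[0.2,0,-0.1],[0,0,0]],
  [[0.2,0,-0.1],[0,0,0]],
])

```text
clock: 30.77
tcp_pos: [410.1, -236.8, 225.3]
orientation: [[-0.999, 0.046, 0.002], [0.046, 0.999, -0.001], [-0.002, -0.001, -1.0]]
contact_force: [0.3, -0.3, 1.0]
finger_gap: 0.354
grip_force: 0.0
```

```bash
python3 - <<'E'
from h import *
f=grab_frame("top")
a=cv2.resize(f[105:185,125:385,::-1],None,fx=3,fy=3,interpolation=cv2.INTER_CUBIC)
g=grab_frame("side");b=cv2.resize(g[150:310,120:380,::-1],None,fx=2,fy=2,interpolation=cv2.INTER_CUBIC)
b=cv2.copyMakeBorder(b,0,0,0,780-b.shape[1],0)
cv2.imwrite("pics/end.png",np.vstack([a,b]))
E
```

```text
(no output)
```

View pics/end.png

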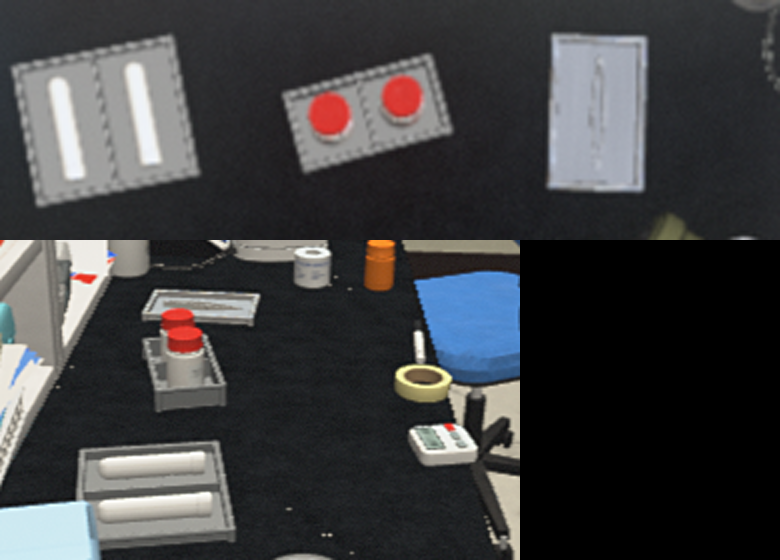

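Both bottles stand in their bays, one tube lies in each long bay, and the forceps (column about 598 in the top view) lie lengthwise in the steel tray. The arm is clear, so I'll hand in.

```bash
python3 -c "
from station import robot
print(robot.close_job())"
```

```text
the job is handed in; nothing more can be done
None
```

The job is handed in after about 31 s of robot time: both bottles stand upright in their bays, one tube lies in each long bay, and the forceps lie lengthwise in the steel tray, with the orange bottle untouched.

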